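# Weigh two stud tubes, cradle the full one

## Robot

A 7-joint arm with a two-finger parallel gripper is mounted at the origin on the work surface. World frame = base frame: x ahead of the robot, y to its left, z up, the work surface at z = 0. Lengths are in m, angles in rad, forces in N, time in s.
With the tool pointing down it reaches from about 0.35 to 0.9 m from the base axis. Payload 7.2 kg.
Tool frame: the origin (TCP) lies midway between the tips of the shut fingers; the grasp point (between the pads) lies 19 mm behind it (grip_depth is the distance from the TCP to the grasp point, in m); z points along the fingers, y is the direction in which the jaws open and shut (so a half turn about z gives the same grasp; the last joint's range is limited). The gripper opens to 85 mm and grips with 20 to 120 N. Pads are 22 mm wide; open, the fingers measure 114 mm over their backs; the gripper's body (76 mm by 85 mm) begins 54 mm behind the grasp point. The pads swing forward as they close: fully open they stand 13 mm farther back than shut.
Start: joints at [1.276, 0.411, -0.013, 1.596, 0.006, 1.134, -0.082], TCP at [0.141, -0.609, 0.231] pointing down, gripper open.
Joint ranges: [-2.95, 2.95], [-0.29, 1.99], [-1.47, 1.44], [0.14, 2.54], [-1.03, 4.17], [0.13, 1.85], [-2.86, 2.86]. Speed limits (rad/s): [2.39, 2.39, 3.01, 3.01, 3.14, 3.14, 3.14].

## Interface

Orientations are given as a rotation vector (axis times angle).
In Python, from plant import get_obs, capture, hand_in, grip_depth gives the robot as it stands.
- The arm moves only by the tool arm_command, never from a script. Its argument "rows" is text: rows parted by semicolons, each of 7 numbers parted by spaces: the finger opening in mm, from 0 to 85.4, then the shift along the tool's x, y, z in units of 50 mm (1.0 is 50 mm), then the turn, a rotation vector about the tool's x, y, z in units of 5 degrees (1.0 is 5 degrees). A call has 1 to 20 rows; each row is the pose to reach, as a shift and turn from the pose measured when the call began, along the tool's axes at that moment; what a row does not reach only later rows make up. A row lasts 1/10 s, in which the tool goes at most 50 mm and 8.59 degrees, less where a joint would pass 70% of its speed; a pose out of reach is approached as far as the arm can. A call with a gripper value outside its range is refused whole. The fingers move at their own pace and stop on an object; "grip_force" is the grip in N (left out, the last holds). Time passes only in rows, so rows that repeat a pose let the fingers close. It gives the time, the measured TCP pose, the force and the opening at its end, in the units of the state.
- get_obs(): the state, without advancing time (a new reading comes with each control period).
- capture(name): name is "scene" or "top" or "wrist"; returns a dict with "pixels" (400x640x3 uint8, blue, green, red), "depth" (400x640 float32, m along the optical axis (not along the pixel's ray), 0 where there is no reading), "intrinsics" (3x3 intrinsics, pixels), "view" (4x4, takes a point from world to camera coordinates). Camera axes: x right, y down, z forward; pixel columns grow to the right and rows downward; lengths in m; the calibration is good to about 2 mm. A picture is of the moment at which its call begins.
- hand_in(): hands the job in, once; it reports no verdict.
The state is a dict: "t": time; "q": joint angles; "qd": joint speeds; "effort": joint torques, N m; "ee_pos": TCP position; "ee_rot": TCP orientation; "contact_force": force on the tool from outside, world axes, zero at the start; "ft_torque": the same for the moment, N m; "finger_gap": finger opening in m.
Only numpy, scipy, OpenCV 4.12 (cv2) and the standard library are available. Lean on these libraries where they do the work, as an engineer would, in place of code of your own. Each camera call takes 0.05 s, during which the arm holds its last target. There are 200 camera calls.

## Task

One of the two look-alike capped steel tubes is full of wheel studs and the other is nearly empty. Stand them on the opposite pans of the balance, let go and let it settle, then take the one whose side dropped and lay it gently on its side in the red rail's cradle, centred across both saddles, and leave the lighter tube standing on its pan. Do not drop a tube or disturb the socket or the lug nut.

Things in the scene. Friction and masses are not known exactly. Their poses are not given: they have to be found in the camera images.
- tube_a: one of two look-alike closed black steel tubes with a screw cap, 46 mm diameter, 115 mm tall, round and plain; starts upright on the bench. One tube is full of studs (about 0.65 kg) and the other nearly empty (about 0.22 kg); which is which changes from start to start, whatever the name. Origin: centre of its foot (underside); z axis: along the tube from foot to cap
- tube_b: one of two look-alike closed black steel tubes with a screw cap, 46 mm diameter, 115 mm tall, round and plain; starts upright on the bench. One tube is full of studs (about 0.65 kg) and the other nearly empty (about 0.22 kg); which is which changes from start to start, whatever the name. Origin: centre of its foot (underside); z axis: along the tube from foot to cap
- tube_a_mid (a point): middle of tube_a: on its axis, 57.5 mm above its foot; axes as the tube's
- tube_b_mid (a point): middle of tube_b: on its axis, 57.5 mm above its foot; axes as the tube's
- balance: fixed stand of the pivot balance: steel base 110 x 120 x 12 mm with two 74 mm high uprights holding the pivot 60 mm above the bench. Origin: underside centre; y axis: along the beam towards the left pan
- left_pan (a point): centre of the inner floor of the beam's left pan (on the +y side of the pivot when the stand is not turned), a round aluminium dish of 74 mm inner diameter, 4 mm floor, with a rim 7 mm above this floor. z: the pan's normal, tilts with the beam; y: along the beam from right pan to left pan
- right_pan (a point): centre of the inner floor of the beam's right pan (on the -y side of the pivot when the stand is not turned), a round aluminium dish of 74 mm inner diameter, 4 mm floor, with a rim 7 mm above this floor. z: the pan's normal, tilts with the beam; y: along the beam from right pan to left pan
- beam (a joint): tilt of the balance beam about its pivot, rad, -0.09 to 0.09 (stops); positive: left pan down. Pans lie 130 mm either side of the pivot, so each rises or drops up to 12 mm. The beam is damped, has slight friction and no spring: empty it stays at whatever tilt it has; with a tube it sinks to the stop in a second or less
- cradle: fixed red plastic rail, base 60 x 130 x 10 mm, with two U-shaped saddles (each 10 mm thick along the cradle, flat floor 28 mm above the bench, cheeks flared by 25 degrees with about 2 mm play either side of a tube, 55 mm wide at the mouth) standing 38 mm either side of its middle, 66 mm clear between them; the cheeks' tops are 52 mm above the bench. Origin: underside centre; y axis: along the cradle, the direction in which a tube lies (either way round)
- cradle_mid (a point): point 51 mm above the bench where the middle of a tube lies when it rests in both saddles; y axis along the cradle, z up
- socket: bystander: black steel deep socket, 38 mm diameter, 80 mm tall, upright; origin under its centre
- lug_nut: bystander: long chrome lug nut, 36 mm diameter, 62 mm tall, upright; origin under its centre
Things that resemble listed ones, but are neither listed nor needed, are in the scene too. Several things look just like the cradle: the one meant starts farthest to the robot's left.

How it is judged:
By the outcome, as a careful person would: the job done as asked, in the order asked, and still so for the second after the job is handed in, with the robot touching nothing.
It also fails if it takes over 72 s, if anything falls off the work surface, if the arm or the gripper's body presses on something with over 40 N, if the wrist force passes 120 N, or if a joint passes its speed limit or range.

## Working session

There is one attempt and no reset: what is moved stays moved. The work goes in short steps, Python scripts to look and compute and a tool call to move; the robot and the scene stay as the last step left them, time stands still between calls to the robot, and variables do not carry over. Pictures are saved under pics/ and viewed, about 8 in all and at most 12, crops included, and the job is handed in when it is done.

Besides the shell and the picture viewer there is one more tool, called as a command line: name --argument value ..., lists and objects as JSON in quotes. arm_command: Moves the arm, as the interface text tells. Its arguments: {"type":"object","properties":{"rows":{"type":"string"},"grip_force":{"type":"number"}},"required":["rows"]}

```bash
ls; mkdir -p pics; cat > h.py <<'E'
import numpy as np, cv2
from plant import get_obs, capture, hand_in, grip_depth
from scipy.spatial.transform import Rotation as R
def world(c,u=None,v=None):
    K=c["intrinsics"];D=c["depth"];T=np.linalg.inv(c["view"])
    vv,uu=np.mgrid[0:400,0:640]
    P=np.stack([(uu-K[0,2])/K[0,0]*D,(vv-K[1,2])/K[1,1]*D,D],-1)
    W=P@T[:3,:3].T+T[:3,3]; W[D==0]=np.nan
    return W
E
python3 - <<'E'
from h import *
o=get_obs();print({k:np.round(v,3) for k,v in o.items()},grip_depth)
for n in("scene","top"):
    c=capture(n);np.save(f"pics/{n}_W.npy",world(c));cv2.imwrite(f"pics/{n}.png",c["pixels"]);print(n,np.round(c["view"],3).tolist(),c["intrinsics"].tolist())
E
```

```text
pics
{'t': np.float64(0.0), 'q': array([ 1.276,  0.412, -0.013,  1.597,  0.006,  1.134, -0.082]), 'qd': array([-0.003,  0.003,  0.002,  0.001, -0.001, -0.   , -0.001]), 'effort': array([-0.0000e+00, -6.0063e+01,  6.8200e-01, -2.9943e+01,  1.4000e-02,
        1.1000e-02,  0.0000e+00]), 'ee_pos': array([ 0.14 , -0.609,  0.23 ]), 'ee_rot': array([-3.12 , -0.355,  0.   ]), 'contact_force': array([ 0.295,  0.464, -0.222]), 'ft_torque': array([ 0.038,  0.017, -0.055]), 'finger_gap': np.float64(0.086)} 0.0187
scene [[-0.303, 0.953, 0.017, 0.267], [0.596, 0.203, -0.777, -0.266], [-0.743, -0.225, -0.63, 1.618], [0.0, 0.0, 0.0, 1.0]] [[365.0680450427627, 0.0, 321.30022954108864], [0.0, 365.0680450427627, 203.1363631080603], [0.0, 0.0, 1.0]]
top [[-0.029, -0.999, 0.019, -0.102], [-0.986, 0.026, -0.163, 0.577], [0.162, -0.023, -0.986, 1.37], [0.0, 0.0, 0.0, 1.0]] [[498.9224474411794, 0.0, 310.0367603387948], [0.0, 498.9224474411794, 202.45160870131812], [0.0, 0.0, 1.0]]
```

View pics/top.png

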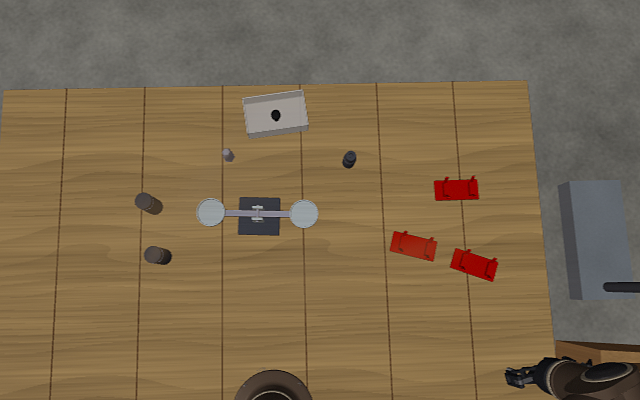

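View pics/scene.png

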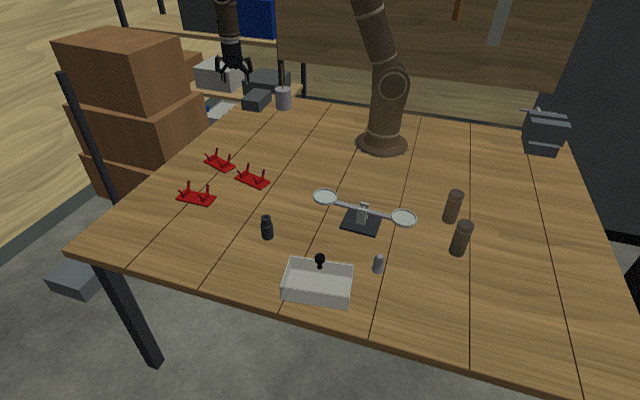

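The top picture shows the tubes at (148,203) and (157,255), and the balance with pans at (210,212) and (303,214). The socket is at (349,159) and the nut at (228,155). There are three cradle-like rails at (413,246), (474,264) and (456,189). Image left is +y, so the rail at (413,246) should be farthest to the robot's left. I'll measure it to confirm.

```bash
python3 - <<'E'
from h import *
im=cv2.imread("pics/top.png").astype(int);W=np.load("pics/top_W.npy")
red=((im[...,2]>110)&(im[...,1]<70)&(im[...,0]<70)).astype(np.uint8)
n,l,s,ce=cv2.connectedComponentsWithStats(cv2.dilate(red,np.ones((3,3))))
for i in range(1,n):
    if s[i,4]<200: continue
    m=(l==i)&(red>0);p=W[m];b=p[(p[:,2]>-.005)&(p[:,2]<.018)]
    r=cv2.minAreaRect(b[:,:2].astype(np.float32))
    print("red",ce[i].round(),np.round(r[0],4),np.round(r[1],4),round(r[2],1),"med",np.median(p,0).round(3),"maxz",np.nanmax(p[:,2]).round(3))
def blob(name,u0,u1,v0,v1,z0,z1):
    p=W[v0:v1,u0:u1].reshape(-1,3);p=p[(p[:,2]>z0)&(p[:,2]<z1)]
    c,rad=cv2.minEnclosingCircle(p[:,:2].astype(np.float32))
    print(name,len(p),np.round(c,4),round(rad,4),"z",np.median(p[:,2]).round(4),np.max(p[:,2]).round(4))
blob("tube1",130,170,188,220,.108,.13)
blob("tube2",138,178,240,272,.108,.13)
blob("panL",190,230,192,232,.035,.12)
blob("panR",283,325,192,235,.035,.12)
blob("sock",335,365,145,175,.07,.1)
blob("nut",215,240,145,168,.05,.08)
for u,v in[(210,212),(303,214),(240,237),(279,237),(279,198),(240,198)]:print(u,v,W[v,u].round(4))
big=cv2.resize(im[170:290,370:510].astype(np.uint8),None,fx=5,fy=5,interpolation=cv2.INTER_CUBIC);cv2.imwrite("pics/crad.png",big)
E
```

```text
red [456. 189.] [ 0.6134 -0.5515] [0.1294 0.0689] 88.9 med [ 0.609 -0.549  0.012] maxz 0.055
red [413. 245.] [ 0.4462 -0.4138] [0.1288 0.061 ] 75.2 med [nan nan nan] maxz 0.057
red [474. 264.] [ 0.3908 -0.5872] [0.1301 0.0663] 69.5 med [nan nan nan] maxz 0.061
tube1 230 [0.581  0.3334] 0.024 z 0.1151 0.1242
tube2 240 [0.4355 0.3043] 0.0235 z 0.1149 0.1215
panL 682 [0.5524 0.1535] 0.0453 z 0.0642 0.0791
panR 690 [ 0.5407 -0.09  ] 0.0497 z 0.0735 0.0868
sock 82 [ 0.7004 -0.2371] 0.0153 z 0.0804 0.0851
nut 53 [0.7249 0.1171] 0.0127 z 0.0583 0.0658
210 212 [0.5521 0.1625 0.0622]
303 214 [ 0.5386 -0.0972  0.0696]
240 237 [ 0.4863  0.0871 -0.0036]
279 237 [ 0.4824 -0.0264  0.0044]
279 198 [ 0.5953 -0.029   0.0143]
240 198 [0.5988 0.0847 0.011 ]
```

View pics/crad.png

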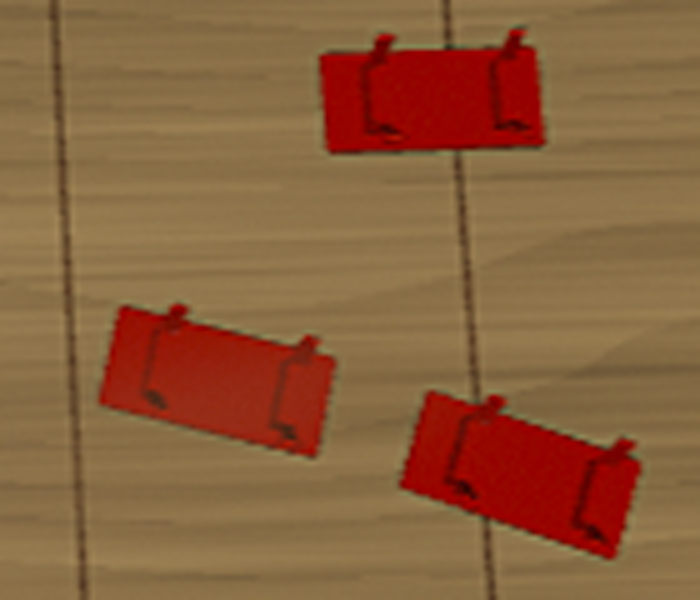

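The rail at (413,246) is at y=-0.414, against -0.552 and -0.587 for the others, so it is the one meant. In the crop it shows base, saddles and cheeks, about 129 x 61 mm, with its axis towards (+0.255,+0.967). Next I'll refine the pan centres and work out the first move.

```bash
cat >> h.py <<'E'
def down(yaw):  # tool down, tool x at yaw in the plane
    return R.from_euler('z',yaw,degrees=True)*R.from_euler('x',180,degrees=True)
def row(p,Rt=None,o=None):
    o=o or get_obs();R0=R.from_rotvec(o["ee_rot"]);Rt=Rt or R0
    d=R0.inv().apply(np.array(p)-o["ee_pos"])/.05;w=np.degrees((R0.inv()*Rt).as_rotvec())/5
    return " ".join(f"{x:.2f}" for x in [*d,*w])
E
python3 - <<'E'
from h import *
im=cv2.imread("pics/top.png").astype(int);W=np.load("pics/top_W.npy")
m=((im[...,0]>im[...,2]-5)&(im.sum(-1)>330)).astype(np.uint8)
for n,(u0,u1) in {"L":(190,232),"R":(283,325)}.items():
    k=np.zeros_like(m);k[190:238,u0:u1]=m[190:238,u0:u1];k=cv2.morphologyEx(k,cv2.MORPH_OPEN,np.ones((9,9)))
    v,u=np.nonzero(k);p=W[k>0]
    print(n,len(u),u.min(),u.max(),v.min(),v.max(),np.nanmean(p,0).round(4),np.nanmin(p[:,:2],0).round(3),np.nanmax(p[:,:2],0).round(3))
print(row([.45,-.3,.3],down(0)))
o=get_obs();print(R.from_rotvec(o["ee_rot"]).as_matrix().round(3))
E
```

```text
L 565 198 223 200 224 [0.5519 0.1605 0.064 ] [0.517 0.124] [0.587 0.197]
R 596 291 317 201 226 [ 0.5393 -0.0991  0.0733] [ 0.503 -0.136] [ 0.58  -0.064]
7.42 -4.62 -1.38 -0.02 0.00 2.60
[[ 0.974  0.225 -0.   ]
 [ 0.225 -0.974  0.001]
 [-0.    -0.001 -1.   ]]
```

arm_command --rows "85 7.4 -4.6 -1.4 0 0 2.6;85 7.4 -4.6 -1.4 0 0 2.6;85 7.4 -4.6 -1.4 0 0 2.6;85 7.4 -4.6 -1.4 0 0 2.6;85 7.4 -4.6 -1.4 0 0 2.6;85 7.4 -4.6 -1.4 0 0 2.6;85 7.4 -4.6 -1.4 0 0 2.6;85 7.4 -4.6 -1.4 0 0 2.6;85 7.4 -4.6 -1.4 0 0 2.6;85 7.4 -4.6 -1.4 0 0 2.6;85 7.4 -4.6 -1.4 0 0 2.6" --grip_force 50

```text
t: 1.2
ee_pos: [0.4496, -0.3005, 0.3005]
ee_rot: [-3.14, -0.004, 0.002]
contact_force: [-0.5, -0.5, 0.4]
finger_gap: 0.0848
```

```bash
python3 - <<'E'
from h import *
o=get_obs();print(o["t"],o["q"].round(3),o["ee_pos"].round(3),o["ee_rot"].round(3))
print(row([.4355,.3043,.25],down(0)))
E
```

```text
1.2 [ 0.662  0.225 -0.195  1.693  0.045  1.229 -1.112] [ 0.45  -0.301  0.301] [-3.14e+00 -4.00e-03  2.00e-03]
-0.25 -12.10 1.03 -0.02 0.01 0.03
```

arm_command --rows "85 -0.2 -12.1 1 0 0 0;85 -0.2 -12.1 1 0 0 0;85 -0.2 -12.1 1 0 0 0;85 -0.2 -12.1 1 0 0 0;85 -0.2 -12.1 1 0 0 0;85 -0.2 -12.1 1 0 0 0;85 -0.2 -12.1 1 0 0 0;85 -0.2 -12.1 1 0 0 0;85 -0.2 -12.1 1 0 0 0;85 -0.2 -12.1 1 0 0 0;85 -0.2 -12.1 1 0 0 0;85 -0.2 -12.1 1 0 0 0;85 -0.2 -12.1 1 0 0 0;85 -0.2 -12.1 1 0 0 0;85 -0.2 -12.1 1 0 0 0"

```text
t: 2.7
ee_pos: [0.4389, 0.3022, 0.251]
ee_rot: [3.141, 0.0, -0.002]
contact_force: [0.2, -0.5, 0.3]
finger_gap: 0.0849
```

```bash
python3 - <<'E'
from h import *
o=get_obs();print(o["t"],o["q"].round(3),o["ee_pos"].round(3),o["ee_rot"].round(3))
c=capture("wrist");W=world(c);p=W.reshape(-1,3);p=p[(p[:,2]>.105)&(p[:,2]<.125)]
p=p[np.hypot(p[:,0]-.4355,p[:,1]-.3043)<.06]
print(len(p),len(p) and (cv2.minEnclosingCircle(p[:,:2].astype(np.float32)),p.mean(0),np.percentile(p,[2,98],axis=0)))
cv2.imwrite("pics/w1.png",c["pixels"])
E
```

```text
2.7 [-0.17   0.306 -0.647  1.76   0.2    1.144 -2.449] [0.439 0.302 0.251] [ 3.141e+00  0.000e+00 -2.000e-03]
2172 (((0.4347437024116516, 0.30588454008102417), 0.022991815581917763), array([0.43606775, 0.30577401, 0.11487231]), array([[0.41485186, 0.28536726, 0.10935129],
       [0.45638914, 0.32588754, 0.11649602]]))
```

View pics/w1.png

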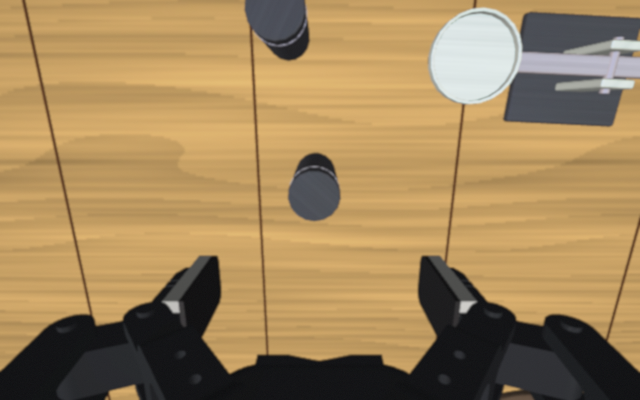

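Wrist view: the tube cap is centred at about (314,194), giving (0.435,0.306). This agrees with the top view within 2 mm.

arm_command --rows "85 -0.08 -0.07 0.9 0 0 0;85 -0.08 -0.07 1.8 0 0 0;85 -0.08 -0.07 2.6 0 0 0;85 -0.08 -0.07 3.2 0 0 0;85 -0.08 -0.07 3.7 0 0 0;85 -0.08 -0.07 3.7 0 0 0;85 -0.08 -0.07 3.7 0 0 0;30 -0.08 -0.07 3.7 0 0 0;30 -0.08 -0.07 3.7 0 0 0;30 -0.08 -0.07 3.7 0 0 0;30 -0.08 -0.07 3.7 0 0 0;30 -0.08 -0.07 3.7 0 0 0;30 -0.08 -0.07 3.7 0 0 0;30 -0.08 -0.07 3.7 0 0 0" --grip_force 60

```text
t: 4.15
ee_pos: [0.4357, 0.3061, 0.0678]
ee_rot: [-3.141, 0.001, -0.002]
contact_force: [-0.5, -0.9, 6.7]
finger_gap: 0.0453
```

```bash
python3 - <<'E'
from h import *
o=get_obs();print(o["t"],o["q"].round(3),o["ee_pos"].round(4),o["ee_rot"].round(3),o["finger_gap"],o["contact_force"])
e=o["ee_pos"]
print(row([e[0],e[1],e[2]+.15]));print(row([.539,-.099,.066+.15],down(0)))
E
```

```text
4.15 [-0.272  0.524 -0.559  1.948  0.389  0.775 -2.624] [0.4357 0.3061 0.0678] [-3.141e+00  1.000e-03 -2.000e-03] 0.045334120140009364 [-0.54632898 -0.86872464  6.72250144]
0.00 -0.00 -3.00 0.00 0.00 0.00
2.08 8.10 -2.97 -0.01 -0.02 -0.01
```

arm_command --rows "30 0 0 -0.5 0 0 0;30 0 0 -1.2 0 0 0;30 0 0 -2.1 0 0 0;30 0 0 -3 0 0 0;30 0.4 1 -3 0 0 0;30 0.6 2 -3 0 0 0;30 0.8 3 -3 0 0 0;30 1 4 -3 0 0 0;30 1.3 5 -3 0 0 0;30 1.6 6 -3 0 0 0;30 1.8 7 -3 0 0 0;30 2 7.7 -3 0 0 0;30 2.08 8.1 -3 0 0 0;30 2.08 8.1 -3 0 0 0;30 2.08 8.1 -3 0 0 0;30 2.08 8.1 -3 0 0 0;30 2.08 8.1 -3 0 0 0"

```text
t: 5.85
ee_pos: [0.539, -0.0976, 0.2175]
ee_rot: [-3.14, -0.003, -0.002]
contact_force: [0.3, 1.2, -6.2]
finger_gap: 0.0449
```

```bash
python3 - <<'E'
from h import *
o=get_obs();print(o["t"],o["q"].round(3),o["ee_pos"].round(4),o["ee_rot"].round(3),o["finger_gap"],o["contact_force"],o["ft_torque"])
c=capture("wrist");W=world(c);cv2.imwrite("pics/w2.png",c["pixels"])
c=capture("scene");np.save("pics/s2W.npy",world(c));cv2.imwrite("pics/s2.png",cv2.resize(c["pixels"][120:280,280:500],None,fx=3,fy=3))
E
```

```text
5.85 [ 0.461  0.332 -0.463  1.779  0.166  1.068 -1.63 ] [ 0.539  -0.0976  0.2175] [-3.14e+00 -3.00e-03 -2.00e-03] 0.044854637840853945 [ 0.33109717  1.24558303 -6.1718208 ] [-0.0360521   0.00023769  0.00837664]
```

View pics/s2.png

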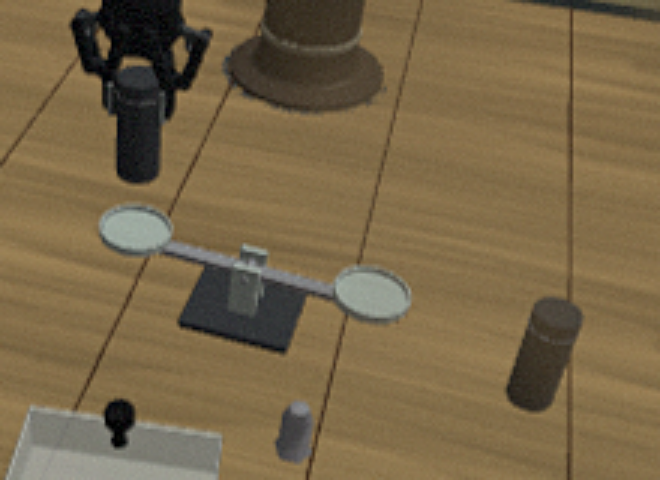

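The tube hangs above the right pan and the force reads about 6.2 N, so this is probably the full one. I'll still weigh both. Lowering onto the pan.

arm_command --rows "30 0 0.03 0.5 0 0 0;30 0 0.03 1 0 0 0;30 0 0.03 1.3 0 0 0;30 0 0.03 1.45 0 0 0;30 0 0.03 1.52 0 0 0;30 0 0.03 1.58 0 0 0;30 0 0.03 1.63 0 0 0;30 0 0.03 1.65 0 0 0;30 0 0.03 1.65 0 0 0"

```text
t: 6.85
ee_pos: [0.5396, -0.0995, 0.1354]
ee_rot: [-3.141, -0.002, -0.003]
contact_force: [-0.1, 0.3, -6.3]
finger_gap: 0.0451
```

```bash
python3 - <<'E'
from h import *
o=get_obs();print(o["t"],o["ee_pos"].round(4),o["finger_gap"],o["contact_force"],o["ft_torque"])
c=capture("scene");W=world(c);cv2.imwrite("pics/s3.png",cv2.resize(c["pixels"][150:280,290:450],None,fx=4,fy=4))
p=W.reshape(-1,3);
for n,c0 in(("L",(.552,.1605)),("R",(.539,-.099))):
    q=p[(np.hypot(p[:,0]-c0[0],p[:,1]-c0[1])<.033)&(p[:,2]>.04)&(p[:,2]<.085)];print(n,len(q),np.median(q,0))
E
```

```text
6.85 [ 0.5396 -0.0995  0.1354] 0.04512653476186585 [-0.12130391  0.28181024 -6.2849239 ] [-0.01606353  0.0642847   0.02971544]
L 215 [0.55090751 0.16133127 0.0667504 ]
R 129 [ 0.55453135 -0.09268041  0.06790893]
```

View pics/s3.png

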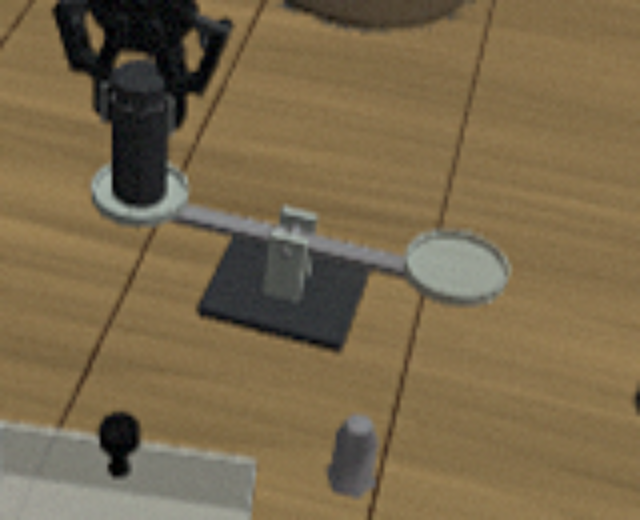

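The tube's foot is within the right pan and the left pan has risen about 4 mm. I'll lower it a little more to make sure of contact.

arm_command --rows "30 0 0 0.05 0 0 0;30 0 0 0.1 0 0 0;30 0 0 0.1 0 0 0;30 0 0 0.1 0 0 0"

```text
t: 7.3
ee_pos: [0.5395, -0.0994, 0.1302]
ee_rot: [-3.14, -0.002, -0.003]
contact_force: [0.2, 0.5, -6.9]
finger_gap: 0.0453
```

```bash
python3 - <<'E'
from h import *
o=get_obs();print(o["t"],o["ee_pos"].round(4),o["finger_gap"],o["contact_force"],o["ft_torque"])
c=capture("scene");p=world(c).reshape(-1,3);
for n,c0 in(("L",(.552,.1605)),):
    q=p[(np.hypot(p[:,0]-c0[0],p[:,1]-c0[1])<.033)&(p[:,2]>.04)&(p[:,2]<.085)];print(n,len(q),np.median(q,0))
E
```

```text
7.3 [ 0.5395 -0.0994  0.1302] 0.04526133100126667 [ 0.23724329  0.46524698 -6.88291446] [-0.03462837  0.0098565   0.02640175]
L 217 [0.55099219 0.16045307 0.07309134]
```

arm_command --rows "30 0 0 0.04 0 0 0;30 0 0 0.08 0 0 0;30 0 0 0.08 0 0 0;48 0 0 0.08 0 0 0;52 0 0 0.08 0 0 0;58 0 0 0.08 0 0 0;66 0 0 0.08 0 0 0;75 0 0 0.08 0 0 0;85 0 0 0.08 0 0 0;85 0 0 0.08 0 0 0;85 0 0 -1 0 0 0;85 0 0 -2 0 0 0;85 0 0 -3 0 0 0;85 0 0 -3 0 0 0"

```text
t: 8.75
ee_pos: [0.5423, -0.0994, 0.2871]
ee_rot: [3.141, 0.002, 0.02]
contact_force: [-0.4, -0.5, 0.8]
finger_gap: 0.0849
```

```bash
python3 - <<'E'
from h import *
o=get_obs();print(o["t"],o["ee_pos"].round(4),o["finger_gap"],o["contact_force"],o["q"].round(2))
c=capture("scene");p=world(c).reshape(-1,3);
q=p[(np.hypot(p[:,0]-.552,p[:,1]-.1605)<.033)&(p[:,2]>.04)&(p[:,2]<.095)];print(len(q),np.median(q,0))
c=capture("top");p=world(c).reshape(-1,3)
q=p[(np.hypot(p[:,0]-.539,p[:,1]+.099)<.05)&(p[:,2]>.1)&(p[:,2]<.2)]
if len(q):print("tube R top",len(q),cv2.minEnclosingCircle(q[:,:2].astype(np.float32)),np.median(q,0))
print(row([.581,.3334,.25],down(0)))
E
```

```text
8.75 [ 0.5423 -0.0994  0.2871] 0.08486719937060314 [-0.36300661 -0.53365032  0.82725862] [ 0.48  0.27 -0.47  1.69  0.13  1.2  -1.6 ]
215 [0.55114413 0.15982637 0.07818126]
0.83 -8.66 0.64 -0.00 -0.06 0.01
```

arm_command --rows "85 0.8 -8.7 0.6 0 0 0;85 0.8 -8.7 0.6 0 0 0;85 0.8 -8.7 0.6 0 0 0;85 0.8 -8.7 0.6 0 0 0;85 0.8 -8.7 0.6 0 0 0;85 0.8 -8.7 0.6 0 0 0;85 0.8 -8.7 0.6 0 0 0;85 0.8 -8.7 0.6 0 0 0;85 0.8 -8.7 0.6 0 0 0;85 0.8 -8.7 0.6 0 0 0;85 0.8 -8.7 0.6 0 0 0;85 0.8 -8.7 0.6 0 0 0"

```text
t: 10.05
ee_pos: [0.5797, 0.3339, 0.2507]
ee_rot: [3.14, 0.0, 0.006]
contact_force: [1.0, -0.4, -0.4]
finger_gap: 0.085
```

```bash
python3 - <<'E'
from h import *
o=get_obs();print(o["t"],o["q"].round(2),o["ee_pos"].round(4))
def top(n,c0,z0,z1,r=.05):
    p=world(capture(n)).reshape(-1,3);q=p[(np.hypot(p[:,0]-c0[0],p[:,1]-c0[1])<r)&(p[:,2]>z0)&(p[:,2]<z1)]
    if len(q):print(n,len(q),cv2.minEnclosingCircle(q[:,:2].astype(np.float32)),np.median(q,0))
    return q
q=top("wrist",(.581,.333),.105,.125);top("top",(.54,-.1),.155,.19)
c=cv2.minEnclosingCircle(q[:,:2].astype(np.float32))[0]
print(row([c[0],c[1],.066],down(0)))
E
```

```text
10.05 [-0.22  0.54 -0.57  1.43  0.3   1.26 -2.39] [0.5797 0.3339 0.2507]
wrist 2183 ((0.5799931287765503, 0.3344583809375763), 0.02310037612915039) [0.58142608 0.33487164 0.11509737]
top 249 ((0.5376607179641724, -0.10977988690137863), 0.023661833256483078) [ 0.53667003 -0.10973698  0.17118043]
-0.02 -0.02 3.72 0.01 -0.06 -0.01
```

arm_command --rows "85 0 0 0.9 0 0 0;85 0 0 1.8 0 0 0;85 0 0 2.6 0 0 0;85 0 0 3.2 0 0 0;85 0 0 3.7 0 0 0;85 0 0 3.7 0 0 0;85 0 0 3.7 0 0 0;30 0 0 3.7 0 0 0;30 0 0 3.7 0 0 0;30 0 0 3.7 0 0 0;30 0 0 3.7 0 0 0;30 0 0 3.7 0 0 0;30 0 0 3.7 0 0 0;30 0 0 3.2 0 0 0;30 0 0 2.4 0 0 0;30 0 0 1.5 0 0 0;30 0 0 0.6 0 0 0;30 0 0 0.6 0 0 0;30 0 0 0.6 0 0 0"

```text
t: 12.05
ee_pos: [0.5805, 0.3337, 0.223]
ee_rot: [3.141, -0.002, 0.012]
contact_force: [-0.9, -0.5, -3.7]
finger_gap: 0.0449
```

```bash
python3 - <<'E'
from h import *
o=get_obs();print(o["t"],o["q"].round(2),o["ee_pos"].round(4),o["finger_gap"],o["contact_force"])
print(row([.5515,.160,.22],down(0)))
E
```

```text
12.05 [-0.22  0.56 -0.57  1.46  0.31  1.21 -2.41] [0.5805 0.3337 0.223 ] 0.04493689671652275 [-0.90817388 -0.50092184 -3.66278618]
-0.58 3.47 0.06 0.00 -0.08 -0.01
```

arm_command --rows "30 -0.2 1 0 0 0 0;30 -0.4 2 0 0 0 0;30 -0.5 3 0 0 0 0;30 -0.58 3.47 0.06 0 0 0;30 -0.58 3.47 0.06 0 0 0;30 -0.58 3.47 0.06 0 0 0;30 -0.58 3.47 0.6 0 0 0;30 -0.58 3.47 1.1 0 0 0;30 -0.58 3.47 1.3 0 0 0;30 -0.58 3.47 1.4 0 0 0;30 -0.58 3.47 1.45 0 0 0;30 -0.58 3.47 1.48 0 0 0;30 -0.58 3.47 1.48 0 0 0"

```text
t: 13.35
ee_pos: [0.5523, 0.1608, 0.1498]
ee_rot: [-3.141, 0.001, -0.014]
contact_force: [-0.9, 0.6, -1.1]
finger_gap: 0.0449
```

```bash
python3 - <<'E'
from h import *
o=get_obs();print(o["t"],o["q"].round(2),o["ee_pos"].round(4),o["finger_gap"],o["contact_force"])
c=capture("scene");cv2.imwrite("pics/s4.png",cv2.resize(c["pixels"][150:260,290:450],None,fx=4,fy=4))
E
```

```text
13.35 [ 0.05  0.47 -0.56  1.79  0.3   0.96 -2.2 ] [0.5523 0.1608 0.1498] 0.04494800350752406 [-0.91590905  0.61128378 -1.14397777]
```

View pics/s4.png

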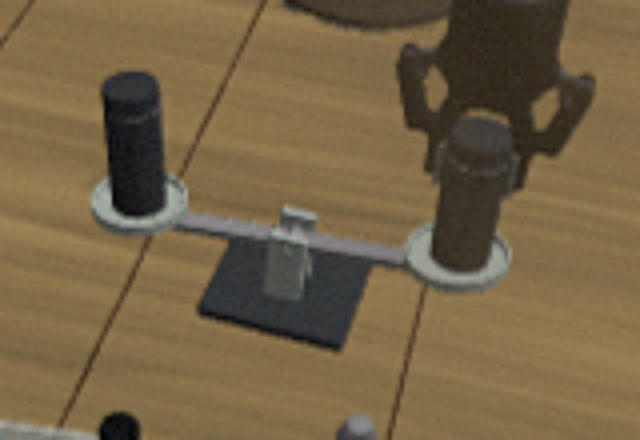

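The light tube is inside the left pan and the force dropped, so it is touching or nearly so. I'll ease it down 3 mm.

arm_command --rows "30 0 0 0.03 0 0 0;30 0 0 0.06 0 0 0;30 0 0 0.06 0 0 0"

```text
t: 13.7
ee_pos: [0.5526, 0.161, 0.1472]
ee_rot: [-3.141, 0.001, -0.015]
contact_force: [-1.3, 0.5, 3.4]
finger_gap: 0.0448
```

Contact confirmed: the force went from -1 to +3.4 N. Releasing and rising.

arm_command --rows "46 0 0 0.05 0 0 0;48 0 0 0.05 0 0 0;51 0 0 0.05 0 0 0;55 0 0 0.05 0 0 0;62 0 0 0.05 0 0 0;72 0 0 0.05 0 0 0;85 0 0 0.05 0 0 0;85 0 0 0.05 0 0 0;85 0 0 -1 0 0 0;85 0 0 -2 0 0 0;85 0 0 -3 0 0 0;85 0 0 -3 0 0 0;85 0 0 -3 0 0 0"

```text
t: 15.0
ee_pos: [0.5517, 0.1612, 0.2986]
ee_rot: [-3.14, 0.002, -0.02]
contact_force: [-0.3, -0.4, -0.7]
finger_gap: 0.0852
```

```bash
cat >> h.py <<'E'
def top(n,c0,z0,z1,r=.05):
    p=world(capture(n)).reshape(-1,3);q=p[(np.hypot(p[:,0]-c0[0],p[:,1]-c0[1])<r)&(p[:,2]>z0)&(p[:,2]<z1)]
    if len(q):print(n,len(q),cv2.minEnclosingCircle(q[:,:2].astype(np.float32)),np.median(q,0).round(4))
    return q
E
python3 - <<'E'
from h import *
o=get_obs();print(o["t"],o["q"].round(2),o["ee_pos"].round(4),o["finger_gap"],o["contact_force"])
top("top",(.54,-.1),.155,.2);top("top",(.552,.16),.165,.215)
# tilted approach to right tube: tool z outward, down 45
az=np.degrees(np.arctan2(-.105,.538));print("az",az)
# tool y horizontal perpendicular to az
for t in (35,45):
  Rt=R.from_euler('z',az,degrees=True)*R.from_euler('y',-t,degrees=True)*R.from_euler('x',180,degrees=True)
  M=Rt.as_matrix();print(t,M.round(2).tolist())
  g=np.array([.538,-.1045,.058+.062]);print(row(g+M[:,2]*(grip_depth-.15),Rt))
E
```

```text
15.0 [ 0.09  0.33 -0.6   1.61  0.2   1.25 -2.12] [0.5517 0.1612 0.2986] 0.08519102827728704 [-0.25647243 -0.36512656 -0.74821291]
top 252 ((0.5374653339385986, -0.10995081812143326), 0.023354407399892807) [ 0.5366 -0.1098  0.1706]
top 143 ((0.5491998791694641, 0.1458805501461029), 0.019958261400461197) [0.5501 0.1411 0.1936]
az -11.043442397961806
35 [[0.8, -0.19, 0.56], [-0.16, -0.98, -0.11], [0.57, 0.0, -0.82]]
-1.74 5.01 1.35 -0.68 6.89 2.13
45 [[0.69, -0.19, 0.69], [-0.14, -0.98, -0.14], [0.71, 0.0, -0.71]]
-2.08 4.95 1.65 -0.87 8.88 2.08
```

The right side stays fully down (cap top at z=0.171) and the left side is up (0.194), so the heavy tube is on the right pan. To lay it down I need a tilted grasp, so I'll fit a quick kinematic model from the logged poses to check which tilt is reachable.

```bash
cat > kin.py <<'E'
from h import *
from scipy.optimize import least_squares
import itertools
Q=np.array([[1.276,.412,-.013,1.597,.006,1.134,-.082],[.662,.225,-.195,1.693,.045,1.229,-1.112],[-.17,.306,-.647,1.76,.2,1.144,-2.449],[-.272,.524,-.559,1.948,.389,.775,-2.624],[.461,.332,-.463,1.779,.166,1.068,-1.63],[-.22,.54,-.57,1.43,.3,1.26,-2.39],[.09,.33,-.6,1.61,.2,1.25,-2.12]])
P=np.array([[.14,-.609,.23],[.45,-.301,.301],[.439,.302,.251],[.4357,.3061,.0678],[.539,-.0976,.2175],[.5797,.3339,.2507],[.5517,.1612,.2986]])
RV=np.array([[-3.12,-.355,0]]+[[-3.14,0,0]]*6)
LO=np.array([-2.95,-.29,-1.47,.14,-1.03,.13,-2.86]);HI=np.array([2.95,1.99,1.44,2.54,4.17,1.85,2.86])
def fk(q,k,s):
    c1,c7,d1,d3,d5,d7,a2,a4,a6=k
    Rz=lambda a:R.from_euler('z',a);Ry=lambda a:R.from_euler('y',a)
    r=Rz(s[0]*q[0]+c1);p=np.array([0,0,d1])
    r=r*Ry(q[1]);p=p+r.apply([a2,0,d3]);r=r*Rz(s[1]*q[2])*Ry(q[3]);p=p+r.apply([a4,0,d5])
    r=r*Rz(s[2]*q[4])*Ry(q[5]);p=p+r.apply([a6,0,d7]);return p,r*Rz(s[3]*q[6]+c7)
def res(k,s):
    return np.concatenate([np.r_[(f:=fk(q,k,s))[0]-p,.3*(R.from_rotvec(v).inv()*f[1]).as_rotvec()] for q,p,v in zip(Q,P,RV)])
def fit():
    b=None
    for s in itertools.product([-1,1],repeat=4):
        for c7 in(0,1.57,3.14,-1.57):
            f=least_squares(res,[0,c7,.35,.4,.4,.3,0,0,0],args=(s,))
            if b is None or f.cost<b[0]:b=(f.cost,f.x,s)
    return b
def ik(p,Rt,k,s,q0,n=20):
    out=[];g=np.random.default_rng(0)
    for i in range(n):
        x=q0 if i==0 else np.clip(q0+g.normal(0,.8,7),LO+.05,HI-.05)
        x=np.clip(x,LO+.06,HI-.06)
        f=least_squares(lambda q:np.r_[(a:=fk(q,k,s))[0]-p,.3*(Rt.inv()*a[1]).as_rotvec(),.001*(q-q0)],x,bounds=(LO+.05,HI-.05))
        out.append((np.linalg.norm(f.fun[:6]),np.abs(f.x-q0).max(),f.x))
    ok=[o for o in out if o[0]<.004]
    return min(ok,key=lambda o:o[1]) if ok else min(out,key=lambda o:o[0])
E
python3 - <<'E'
from kin import *
b=fit();print(b[0],b[1].round(4),b[2],np.abs(res(b[1],b[2])).max());np.savez("k.npz",k=b[1],s=b[2])
k,s=b[1],b[2];q0=get_obs()["q"]
u=np.array([-.0047,-.0899,.996]);g=np.array([.538,-.1047,.1135])
T=R.align_vectors([u],[[0,0,1]])[0]
c=np.array([.255,.967,0]);c/=np.linalg.norm(c);cm=np.array([.4462,-.4138,.051])
for t in(30,45,60):
  for az in(-60,-35,-11,20,50):
    Rp=T*R.from_euler('z',az,degrees=True)*R.from_euler('y',-t,degrees=True)*R.from_euler('x',180,degrees=True)
    zp=Rp.as_matrix()[:,2]
    a=ik(g+zp*grip_depth,Rp,k,s,q0,8);r=[t,az,round(a[0],4),a[2].round(2).tolist()]
    ct=Rp.inv().apply(u) # cap in tool
    for sg in(1,-1):
      cap=sg*c;y=np.cross([0,0,1],cap)
      # find Rt: maps ct->cap, tool y -> +-horizontal with tool z down
      for ys in(1,-1):
        Rt=R.align_vectors([cap,ys*y],[ct,[0,1,0]])[0]
        z=Rt.as_matrix()[:,2]
        if z[2]>0: continue
        d=ik(cm+z*grip_depth,Rt,k,s,a[2],8);r+=[sg,round(d[0],4),d[2].round(2).tolist()]
    print(*r)
E
```

```text
0.00011494531842236144 [-0.0779  1.4928 -0.3181  0.5303  0.4637 -0.2688  0.0062  0.0107  0.0143] (-1, -1, -1, -1) 0.006407624377823273
30 -60 0.0 [0.24, 0.55, -0.0, 1.63, 0.45, 0.64, -2.71] 1 0.0 [0.89, 0.69, 0.1, 1.26, 1.12, 0.69, -0.04] -1 0.0 [0.62, 0.37, -0.47, 1.86, -0.98, 1.2, -2.72]
30 -35 0.0 [0.29, 0.6, -0.19, 1.53, 0.4, 0.58, -2.33] 1 0.0 [0.9, 0.69, 0.09, 1.26, 1.14, 0.7, -0.05] -1 0.0 [0.63, 0.37, -0.48, 1.86, -0.98, 1.2, -2.72]
30 -11 0.0 [0.35, 0.64, -0.42, 1.5, 0.37, 0.55, -1.98] 1 0.0 [0.93, 0.69, 0.04, 1.26, 1.17, 0.71, -0.06] -1 0.0 [0.75, 0.4, -0.63, 1.85, -0.93, 1.15, -2.76]
30 20 0.0 [0.45, 0.69, -0.75, 1.53, 0.36, 0.57, -1.56] 1 0.0 [0.99, 0.69, -0.07, 1.26, 1.25, 0.76, -0.09] -1 0.0 [0.86, 0.44, -0.79, 1.85, -0.86, 1.09, -2.81]
30 50 0.0 [0.56, 0.76, -1.08, 1.64, 0.39, 0.65, -1.2] 1 0.0 [1.09, 0.7, -0.25, 1.26, 1.36, 0.83, -0.11] -1 0.0 [0.86, 0.44, -0.8, 1.85, -0.86, 1.09, -2.81]
45 -60 0.0 [0.22, 0.58, 0.12, 1.46, 0.61, 0.58, -2.77] 1 0.0 [0.96, 0.69, -0.08, 1.41, 1.01, 0.74, -0.02] -1 0.0 [0.58, 0.44, -0.31, 1.89, -0.75, 1.08, -2.65]
45 -35 0.0 [0.25, 0.64, 
[... 691 characters left out ...]
0.86, 0.77, -0.01] -1 0.0 [0.61, 0.51, -0.21, 1.89, -0.51, 0.95, -2.64]
60 -35 0.0 [0.2, 0.68, 0.03, 1.13, 0.56, 0.4, -2.42] 1 0.0 [1.0, 0.69, -0.23, 1.54, 0.85, 0.77, -0.0] -1 0.0 [0.62, 0.51, -0.23, 1.89, -0.49, 0.94, -2.66]
60 -11 0.0 [0.26, 0.73, -0.33, 1.06, 0.45, 0.36, -2.02] 1 0.0 [1.02, 0.69, -0.27, 1.54, 0.88, 0.78, -0.02] -1 0.0 [0.69, 0.52, -0.32, 1.89, -0.45, 0.93, -2.7]
60 20 0.0 [0.35, 0.79, -0.85, 1.12, 0.39, 0.38, -1.55] 1 0.0 [1.09, 0.71, -0.38, 1.54, 0.97, 0.83, -0.07] -1 0.0 [0.78, 0.54, -0.44, 1.89, -0.37, 0.9, -2.77]
60 50 0.0 [0.44, 0.87, -1.31, 1.32, 0.39, 0.47, -1.22] 1 0.0 [1.2, 0.74, -0.55, 1.54, 1.09, 0.9, -0.13] -1 0.0 [0.83, 0.55, -0.51, 1.89, -0.33, 0.89, -2.81]
```

The model fits, but the tool length d7 can't be identified from tool-down poses and came out negative. I'll redo it with plausible fixed values.

```bash
python3 - <<'E'
from kin import *
z=np.load("k.npz");k0,s=z["k"],tuple(z["s"]);q0=get_obs()["q"]
u=np.array([-.0047,-.0899,.996]);g=np.array([.538,-.1047,.1135])
T=R.align_vectors([u],[[0,0,1]])[0]
c=np.array([.255,.967,0]);c/=np.linalg.norm(c);cm=np.array([.4462,-.4138,.051])
for d7 in(.28,.4):
  f=least_squares(lambda x:np.r_[res(np.r_[x[:5],d7,x[5:]],s),.1*x[5:]],np.delete(k0,5));k=np.r_[f.x[:5],d7,f.x[5:]];print(d7,k.round(3),np.abs(res(k,s)).max().round(4))
  for t in(40,55):
   for az in(-40,-11,20):
    Rp=T*R.from_euler('z',az,degrees=True)*R.from_euler('y',-t,degrees=True)*R.from_euler('x',180,degrees=True)
    zp=Rp.as_matrix()[:,2]
    a=ik(g+zp*grip_depth,Rp,k,s,q0,6);r=[t,az,round(a[0],4),a[2].round(2).tolist()]
    ct=Rp.inv().apply(u)
    for sg in(1,-1):
      cap=sg*c;y=np.cross([0,0,1],cap)
      for ys in(1,-1):
        Rt=R.align_vectors([cap,ys*y],[ct,[0,1,0]])[0]
        zz=Rt.as_matrix()[:,2]
        if zz[2]>0: continue
        d=ik(cm+zz*grip_depth,Rt,k,s,a[2],8);r+=[sg,round(d[0],4),d[2].round(2).tolist()]
    print(*r)
E
```

```text
0.28 [-0.077  1.493  0.229  0.532  0.463  0.28   0.005  0.011  0.014] 0.0081
40 -40 0.0177 [-0.86, 0.55, 1.05, 2.2, -0.98, 0.18, -1.38] 1 0.0 [-0.37, 1.02, 1.01, 1.94, 0.16, 0.39, -0.12] -1 0.0 [0.53, 1.02, 0.64, 1.47, -0.98, 1.73, -1.92]
40 -11 0.0407 [0.82, 0.39, -0.8, 2.22, 1.23, 0.18, -2.81] 1 0.0 [0.6, 0.75, -0.36, 1.96, 1.46, 1.11, -1.09] -1 0.0 [1.46, 1.17, -1.0, 1.46, 0.15, 1.32, -2.81]
40 20 0.0001 [1.27, 0.77, -1.24, 2.24, 1.39, 0.18, -2.23] 1 0.0 [0.81, 0.83, -0.65, 1.96, 1.57, 1.3, -1.1] -1 0.0 [1.46, 1.17, -1.0, 1.46, 0.15, 1.32, -2.81]
55 -40 0.0643 [-1.13, 0.79, 1.3, 2.2, -0.98, 0.18, -1.61] 1 0.0 [-0.17, 0.81, 0.83, 1.91, 0.06, 0.44, 0.12] -1 0.0 [0.38, 0.97, 0.8, 1.56, -0.98, 1.56, -1.9]
55 -11 0.1068 [1.09, 0.43, -1.06, 2.22, 1.35, 0.18, -2.81] 1 0.0 [0.93, 0.76, -0.7, 1.93, 1.38, 1.09, -0.88] -1 0.0 [1.38, 0.99, -0.86, 1.55, 0.18, 1.16, -2.81]
55 20 0.0077 [1.42, 1.16, -1.42, 2.33, 2.26, 0.35, -2.81] 1 0.0 [1.15, 0.97, -1.07, 1.93, 1.56, 1.39, -0.92] -1 0.0 [1.38, 0.99, -0.86, 1.55, 0.18, 1.16, -2.81]
0.4 [-0.077  1.494  0.349  0.532  0.463  0.4    0.005  0.011  0.
[... 271 characters left out ...]
6, -1.25] -1 0.0 [1.49, 1.32, -1.05, 1.25, 0.29, 1.48, -2.78]
40 20 0.0001 [1.46, 0.85, -1.27, 2.36, 1.6, 0.18, -2.29] 1 0.0 [0.69, 0.95, -0.72, 1.97, 1.55, 1.44, -1.26] -1 0.0 [1.51, 1.35, -1.09, 1.25, 0.33, 1.49, -2.81]
55 -40 0.0647 [-1.38, 0.96, 1.32, 2.3, -0.98, 0.18, -1.86] 1 0.0 [-0.29, 0.84, 0.82, 1.95, 0.07, 0.46, -0.02] -1 0.0 [0.49, 1.05, 0.8, 1.43, -0.98, 1.6, -1.88]
55 -11 0.0949 [1.61, 1.7, -1.42, 2.49, 2.53, 0.86, -2.81] 1 0.0 [1.13, 1.23, -1.31, 1.96, 1.69, 1.71, -1.04] -1 0.0 [1.44, 1.11, -0.93, 1.42, 0.31, 1.26, -2.81]
55 20 0.0 [1.68, 1.41, -1.42, 2.46, 2.18, 0.44, -2.46] 1 0.0 [1.07, 1.06, -1.14, 1.96, 1.59, 1.51, -1.06] -1 0.0 [1.44, 1.11, -0.93, 1.42, 0.31, 1.26, -2.81]
```

```bash
cat > scan.py <<'E'
from kin import *
z=np.load("k.npz");k0,s=z["k"],tuple(z["s"]);q0=get_obs()["q"]
u=np.array([-.0047,-.0899,.996]);g=np.array([.538,-.1047,.1135])
T=R.align_vectors([u],[[0,0,1]])[0]
c=np.array([.255,.967,0]);c/=np.linalg.norm(c);cm=np.array([.4462,-.4138,.051])
d7=.32
f=least_squares(lambda x:np.r_[res(np.r_[x[:5],d7,x[5:]],s),.1*x[5:]],np.delete(k0,5));k=np.r_[f.x[:5],d7,f.x[5:]]
mid=np.array([.4,.5,0,1.6,.9,1.,-.5])
def ikm(p,Rt,q0,n=6):
    best=None;rg=np.random.default_rng(1)
    for i in range(n):
        x=np.clip(q0 if i==0 else mid+rg.normal(0,.7,7),LO+.1,HI-.1)
        f=least_squares(lambda q:np.r_[(a:=fk(q,k,s))[0]-p,.3*(Rt.inv()*a[1]).as_rotvec(),.002*(q-q0)],x,bounds=(LO+.08,HI-.08),max_nfev=60)
        e=np.linalg.norm(f.fun[:6]);m=np.minimum(f.x-LO,HI-f.x).min()
        if e<.003 and (best is None or np.abs(f.x-q0).max()<np.abs(best[1]-q0).max()):best=(m,f.x)
    return best
def pick(t,az,fl):
    return T*R.from_euler('z',az,degrees=True)*R.from_euler('y',-t,degrees=True)*R.from_euler('x',180,degrees=True)*R.from_euler('z',fl,degrees=True)
def places(Rp):
    ct=Rp.inv().apply(u)
    for sg in(1,-1):
        y=np.cross([0,0,1],sg*c)
        for ys in(1,-1):
            Rt=R.align_vectors([sg*c,ys*y],[ct,[0,1,0]])[0]
            if Rt.as_matrix()[2,2]<0: yield sg,Rt
E
time python3 - <<'E'
from scan import *
for t in(45,60):
  for az in range(-180,180,30):
    for fl in(0,180):
      Rp=pick(t,az,fl);zp=Rp.as_matrix()[:,2]
      a=ikm(g+zp*grip_depth,Rp,q0)
      if a is None or a[0]<.12: continue
      r=[t,az,fl,round(a[0],2),a[1].round(2).tolist()]
      for sg,Rt in places(Rp):
        d=ikm(cm+Rt.as_matrix()[:,2]*grip_depth,Rt,a[1])
        if d: r+=["|",sg,round(d[0],2),d[1].round(2).tolist()]
      print(*r)
E
```

```text
45 -150 180 0.2 [0.23, 0.85, -0.46, 1.47, 0.54, 1.65, -1.41] | 1 0.08 [-0.45, 1.09, 1.14, 1.95, -0.38, 0.44, -2.78] | -1 0.26 [1.54, 1.31, -1.21, 1.43, 0.44, 1.37, 0.16]
45 -120 0 0.15 [0.42, 0.92, -0.94, 1.68, 1.03, 1.7, 1.77] | 1 0.31 [-0.3, 0.9, 0.84, 1.95, 0.38, 0.44, -0.32] | -1 0.39 [0.84, 0.92, 0.15, 1.44, -0.64, 1.46, -2.13]
45 -120 180 0.39 [0.15, 0.75, -0.48, 1.68, 0.79, 1.46, -1.19] | 1 0.08 [-0.45, 1.09, 1.14, 1.95, -0.38, 0.44, -2.78] | -1 0.28 [1.53, 1.29, -1.19, 1.43, 0.41, 1.36, 0.18]
45 -90 180 0.6 [0.13, 0.62, -0.5, 1.94, 1.07, 1.19, -1.03] | 1 0.08 [-0.45, 1.09, 1.14, 1.95, -0.38, 0.44, -2.78] | -1 0.45 [1.47, 1.18, -1.02, 1.43, 0.25, 1.32, 0.3]
45 -60 180 0.33 [0.17, 0.49, -0.5, 2.21, 1.47, 0.87, -0.98] | 1 0.08 [-0.45, 1.09, 1.14, 1.95, -0.38, 0.44, -2.78] | -1 0.39 [1.5, 1.22, -1.08, 1.43, 0.31, 1.33, 0.26]
45 -30 180 0.13 [0.49, 0.44, -0.64, 2.41, 2.17, 0.63, -1.07] | 1 0.08 [-0.45, 1.09, 1.14, 1.95, -0.38, 0.44, -2.78] | -1 0.08 [1.57, 1.43, -1.39, 1.43, 0.61, 1.45, 0.02]
45 60 180 0.13 [0.81, 0.63, -0.33, 1.99, -0.9, 0.91, -2.45] | 1 0.08 [-0.45, 1.09, 1.14, 
[... 1096 characters left out ...]
0.28 [-0.19, 0.57, -0.2, 2.26, 1.65, 1.02, -1.31] | 1 0.08 [-0.2, 0.82, 0.88, 1.91, -0.2, 0.48, -2.78] | -1 0.49 [1.43, 1.04, -0.98, 1.55, 0.37, 1.16, 0.2]
60 90 180 0.42 [0.82, 0.91, -0.42, 1.66, -0.61, 1.36, -2.33] | 1 0.08 [-0.2, 0.82, 0.88, 1.91, -0.2, 0.48, -2.78] | -1 0.43 [1.46, 1.07, -1.04, 1.55, 0.43, 1.18, 0.16]
60 120 0 0.12 [1.01, 1.44, -1.35, 1.38, 0.32, 1.69, 0.26] | 1 0.61 [0.61, 0.64, -0.26, 1.93, 1.05, 0.78, -0.7] | -1 0.45 [1.01, 0.8, -0.22, 1.55, -0.28, 1.14, -2.41]
60 120 180 0.16 [0.65, 1.01, -0.44, 1.39, -0.32, 1.69, -2.25] | 1 0.08 [-0.2, 0.82, 0.88, 1.91, -0.2, 0.49, -2.78] | -1 0.31 [1.5, 1.15, -1.16, 1.55, 0.56, 1.23, 0.06]
real	0m52.397s
user	0m52.315s
sys	0m0.129s
```

Best option: grasp the heavy tube with the tool 45° from vertical, pointing to -y. That pose has a good joint margin and the gripper passes well above the uprights. Then lay it down with the cap towards the -c end of the cradle.

```bash
python3 - <<'E'
from scan import *
Rp=pick(45,-90,180);M=Rp.as_matrix();print(M.round(3).tolist())
pre=g+M[:,2]*(grip_depth-.15);print(pre.round(3),row(pre,Rp))
E
```

```text
[[0.003, 1.0, 0.003], [0.768, -0.0, -0.641], [-0.641, 0.005, -0.768]]
[ 0.538 -0.021  0.214] -0.27 3.62 1.63 -6.21 -6.26 -17.23
```

arm_command --rows "85 -0.27 3.6 0 -6.2 -6.3 -17.2;85 -0.27 3.6 0 -6.2 -6.3 -17.2;85 -0.27 3.6 1.6 -6.2 -6.3 -17.2;85 -0.27 3.6 1.6 -6.2 -6.3 -17.2;85 -0.27 3.6 1.6 -6.2 -6.3 -17.2;85 -0.27 3.6 1.6 -6.2 -6.3 -17.2;85 -0.27 3.6 1.6 -6.2 -6.3 -17.2;85 -0.27 3.6 1.6 -6.2 -6.3 -17.2;85 -0.27 3.6 1.6 -6.2 -6.3 -17.2;85 -0.27 3.6 1.6 -6.2 -6.3 -17.2;85 -0.27 3.6 1.6 -6.2 -6.3 -17.2;85 -0.27 3.6 1.6 -6.2 -6.3 -17.2;85 -0.27 3.6 1.6 -6.2 -6.3 -17.2;85 -0.27 3.6 1.6 -6.2 -6.3 -17.2;85 -0.27 3.6 1.6 -6.2 -6.3 -17.2"

```text
t: 16.6
ee_pos: [0.5378, -0.0203, 0.2159]
ee_rot: [1.824, 1.81, -0.658]
contact_force: [0.0, 0.5, 0.8]
finger_gap: 0.0851
```

```bash
python3 - <<'E'
from scan import *
o=get_obs();print(o["t"],o["q"].round(2),o["ee_pos"].round(4),R.from_rotvec(o["ee_rot"]).as_matrix().round(2).tolist())
top("top",(.54,-.1),.155,.2);top("top",(.552,.16),.165,.215)
c=capture("wrist");W=world(c);cv2.imwrite("pics/w5.png",c["pixels"])
p=W.reshape(-1,3);q=p[(np.hypot(p[:,0]-.538,p[:,1]+.105)<.045)&(p[:,2]>.085)&(p[:,2]<.2)]
for a in(.09,.11,.13,.15,.165):
    w=q[np.abs(q[:,2]-a)<.006];print(a,len(w),len(w) and (np.percentile(w[:,0],[2,98]).round(4),np.percentile(w[:,1],[2,98]).round(4)))
Rp=pick(45,-90,180);M=Rp.as_matrix()
print(row(g+M[:,2]*(grip_depth),Rp))
E
```

```text
16.6 [ 0.05  0.52 -0.67  1.79  0.86  1.51 -0.95] [ 0.5378 -0.0203  0.2159] [[0.01, 1.0, -0.0], [0.77, -0.01, -0.64], [-0.64, 0.0, -0.77]]
top 250 ((0.5371688008308411, -0.10982464998960495), 0.023361891508102417) [ 0.5366 -0.1097  0.1708]
0.09 544 (array([0.5165, 0.5594]), array([-0.0971, -0.0786]))
0.11 663 (array([0.5166, 0.5594]), array([-0.0985, -0.0804]))
0.13 727 (array([0.5166, 0.5593]), array([-0.1   , -0.0822]))
0.15 837 (array([0.5162, 0.5591]), array([-0.1016, -0.0837]))
0.165 1404 (array([0.5166, 0.5587]), array([-0.1269, -0.0855]))
0.02 0.01 3.03 -0.04 0.02 -0.03
```

View pics/w5.png

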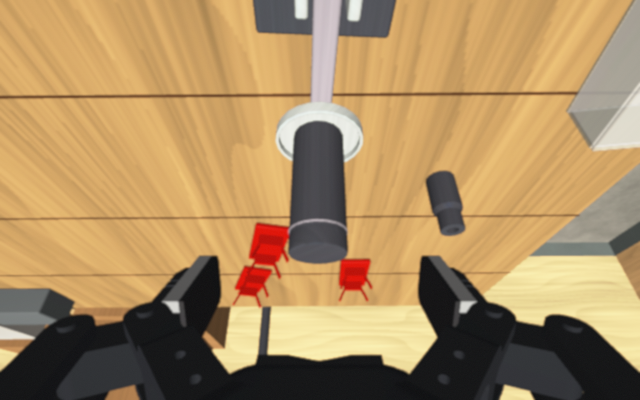

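Wrist view: the tube stands upright in the right pan, with its cap at (318,250) and foot at (318,130), centred between the open fingers. Its measured axis (0.538,-0.1035) matches the plan. Advancing, gripping and lifting slowly.

arm_command --rows "85 0 0 0.7 0 0 0;85 0 0 1.4 0 0 0;85 0 0 2.1 0 0 0;85 0 0 2.6 0 0 0;85 0 0 3 0 0 0;85 0 0 3 0 0 0;85 0 0 3 0 0 0;30 0 0 3 0 0 0;30 0 0 3 0 0 0;30 0 0 3 0 0 0;30 0 0 3 0 0 0;30 0 0 3 0 0 0;30 0 0 3 0 0 0;30 0 0 3 0 0 0" --grip_force 80

```text
t: 18.15
ee_pos: [0.5381, -0.1157, 0.1023]
ee_rot: [1.822, 1.81, -0.657]
contact_force: [-1.8, 1.8, 8.1]
finger_gap: 0.0436
```

arm_command --rows "30 -0.06 0 -0.08 0 0 0;30 -0.13 0 -0.15 0 0 0;30 -0.19 0 -0.23 0 0 0;30 -0.26 0 -0.3 0 0 0;30 -0.32 0 -0.38 0 0 0;30 -0.38 0 -0.46 0 0 0;30 -0.45 0 -0.54 0 0 0;30 -0.6 0 -0.73 0 0 0;30 -0.9 0 -1.1 0 0 0;30 -1.3 0 -1.55 0 0 0;30 -1.6 0 -1.95 0 0 0;30 -1.9 0 -2.3 0 0 0;30 -1.9 0 -2.3 0 0 0;30 -1.9 0 -2.3 0 0 0"

```text
t: 19.55
ee_pos: [0.5371, -0.1147, 0.2515]
ee_rot: [1.822, 1.81, -0.656]
contact_force: [-0.6, 0.2, -7.4]
finger_gap: 0.0439
```

```bash
python3 - <<'E'
from scan import *
o=get_obs();print(o["t"],o["q"].round(3),o["ee_pos"].round(4),o["finger_gap"],o["contact_force"])
R0=R.from_rotvec(o["ee_rot"]);M=R0.as_matrix();print(M.round(3).tolist(),"grasp",(o["ee_pos"]-M[:,2]*grip_depth).round(4))
top("top",(.549,.15),.14,.215)
# held tube points (top + scene)
gp=o["ee_pos"]-M[:,2]*grip_depth
for n in("top","scene"):
    c=capture(n);W=world(c);im=c["pixels"]
    if n=="scene": cv2.imwrite("pics/s6.png",cv2.resize(im[60:280,260:500],None,fx=2.5,fy=2.5)); np.save("pics/s6W.npy",W)
for sg,Rt in places(R0):print(sg,np.degrees((R0.inv()*Rt).magnitude()),Rt.as_matrix().round(3).tolist())
E
```

```text
19.55 [ 0.212  0.422 -0.65   1.823  0.882  1.439 -0.779] [ 0.5371 -0.1147  0.2515] 0.04389903065339677 [-0.59114677  0.23285105 -7.43230665]
[[0.007, 1.0, 0.001], [0.767, -0.005, -0.642], [-0.642, 0.006, -0.767]] grasp [ 0.537  -0.1027  0.2659]
1 169.5043313243782 [[-0.181, -0.967, -0.181], [-0.685, 0.256, -0.682], [0.706, 0.0, -0.708]]
-1 85.80315309110173 [[0.181, 0.967, 0.181], [0.685, -0.256, 0.682], [0.706, 0.0, -0.708]]
```

View pics/s6.png

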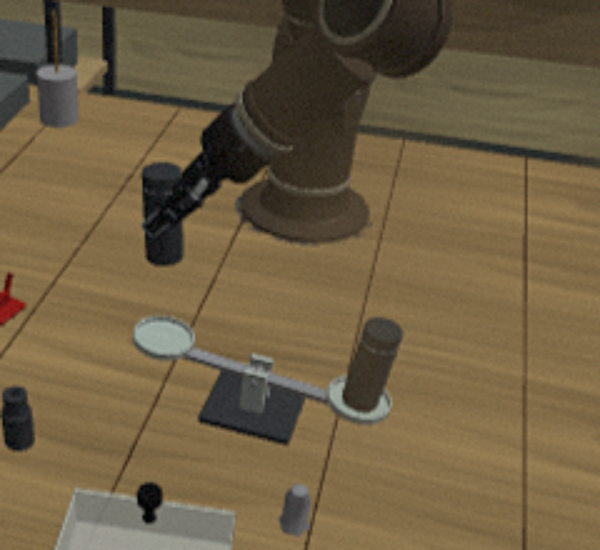

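Scene view: the heavy tube hangs from the tilted gripper, and the light tube stands on the left pan, which has dropped now that it is alone. I'll now compute the hover over the cradle, using the measured offset from tube mid to TCP.

```bash
cat >> scan.py <<'E'
Rg=R.from_rotvec([1.822,1.81,-.657])
mt=Rg.inv().apply(np.array([.5375,-.1043,.1135])-np.array([.5381,-.1157,.1023])) # tube mid in tool
ut=Rg.inv().apply(u)
Rpl=[r for sg,r in places(Rg) if sg==-1][0]
E
python3 - <<'E'
from scan import *
print("mid in tool",mt.round(4),"axis",ut.round(3))
tgt=cm+[0,0,.12]-Rpl.apply(mt);print(tgt.round(4),row(tgt,Rpl))
d=ikm(tgt,Rpl,get_obs()["q"]);print(d)
E
```

```text
mid in tool [ 0.0015 -0.0006 -0.0159] axis [-0.709  0.001 -0.706]
[ 0.4494 -0.4042  0.1586] -3.27 -1.72 5.12 -0.10 16.87 3.19
(np.float64(0.40197605452915486), array([ 1.48359141,  1.0217791 , -1.04772054,  1.40125825,  0.12396253,
        1.44802395,  0.28047719]))
```

arm_command --rows "30 -3.27 -1.72 5.12 -0.1 16.87 3.19;30 -3.27 -1.72 5.12 -0.1 16.87 3.19;30 -3.27 -1.72 5.12 -0.1 16.87 3.19;30 -3.27 -1.72 5.12 -0.1 16.87 3.19;30 -3.27 -1.72 5.12 -0.1 16.87 3.19;30 -3.27 -1.72 5.12 -0.1 16.87 3.19;30 -3.27 -1.72 5.12 -0.1 16.87 3.19;30 -3.27 -1.72 5.12 -0.1 16.87 3.19;30 -3.27 -1.72 5.12 -0.1 16.87 3.19;30 -3.27 -1.72 5.12 -0.1 16.87 3.19;30 -3.27 -1.72 5.12 -0.1 16.87 3.19;30 -3.27 -1.72 5.12 -0.1 16.87 3.19;30 -3.27 -1.72 5.12 -0.1 16.87 3.19;30 -3.27 -1.72 5.12 -0.1 16.87 3.19;30 -3.27 -1.72 5.12 -0.1 16.87 3.19"

```text
t: 21.2
ee_pos: [0.4505, -0.4032, 0.1603]
ee_rot: [-2.011, -1.555, -0.828]
contact_force: [-0.4, 0.3, -6.4]
finger_gap: 0.0437
```

```bash
python3 - <<'E'
from scan import *
o=get_obs();R0=R.from_rotvec(o["ee_rot"]);print(o["t"],o["q"].round(3),o["ee_pos"].round(4),o["finger_gap"],"mid",(o["ee_pos"]+R0.apply(mt)).round(4),"axis",R0.apply(ut).round(3))
for n in("scene","wrist","top"):
    c=capture(n);np.save(f"pics/{n}7W.npy",world(c));cv2.imwrite(f"pics/{n}7.png",c["pixels"])
a=cv2.imread("pics/scene7.png")[110:230,140:320];b=cv2.imread("pics/wrist7.png")
cv2.imwrite("pics/h7.png",np.vstack([cv2.resize(a,(450,300)),cv2.resize(b,(450,281))]))
E
```

```text
21.2 [ 1.37   0.899 -0.733  1.355 -0.123  1.45   0.525] [ 0.4505 -0.4032  0.1603] 0.04369925760003497 mid [ 0.4474 -0.4128  0.1727] axis [-0.252 -0.968  0.003]
```

View pics/h7.png

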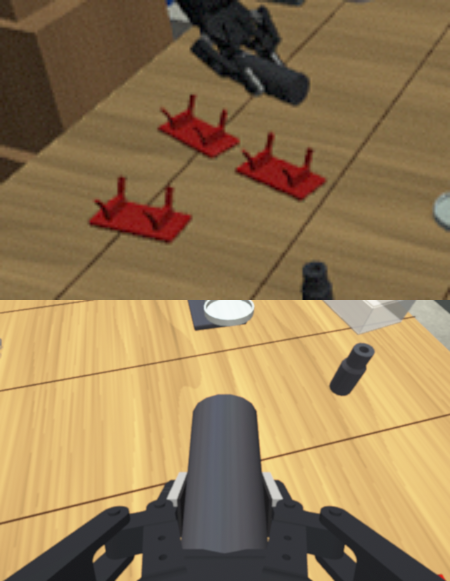

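Scene crop: the tube is held horizontal, along and above the intended rail. The wrist view shows it square between the pads. I'll check the tube against the cradle in the same camera.

```bash
python3 - <<'E'
from scan import *
o=get_obs();R0=R.from_rotvec(o["ee_rot"]);mid=o["ee_pos"]+R0.apply(mt)
nrm=np.array([c[1],-c[0],0])  # across, +x
for n in("scene","wrist","top"):
    W=np.load(f"pics/{n}7W.npy");im=cv2.imread(f"pics/{n}7.png").astype(int)
    dark=(im.max(-1)<110)&(im.max(-1)-im.min(-1)<40)
    p=W[dark];d=p-mid;a=d@c;b=d@nrm;m=(np.abs(a)<.075)&(np.abs(b)<.03)&(np.abs(d[:,2])<.03)
    a,b,zz=a[m],b[m],d[m][:,2];f=a>.03
    if f.sum()>20:print(n,"tube end a",np.percentile(a,[1,98,99.5]).round(4),"b",np.percentile(b[f],[2,98]).round(4),"z",np.percentile(zz[f],[2,98]).round(4),f.sum())
    if n!="wrist":
        W=np.load("pics/top_W.npy") if n=="top" else W
        im=cv2.imread("pics/top.png").astype(int) if n=="top" else im
        red=(im[...,2]>70)&(im[...,1]<50)&(im[...,0]<50)
        p=W[red];d=p-cm;a=d@c;b=d@nrm;m=(np.abs(a)<.09)&(np.abs(b)<.05);p=p[m]
        ba=p[(p[:,2]<.014)&(p[:,2]>-.005)];r=cv2.minAreaRect(ba[:,:2].astype(np.float32));print(n,"base",np.round(r[0],4),np.round(r[1],4),round(r[2],1))
        h=(p[:,2]>.04);d=p[h]-cm;a=d@c;b=d@nrm
        for sa in(1,-1):
          for sb in(1,-1):
            mm=(a*sa>.02)&(b*sb>.01)
            if mm.sum():print(n,"cheek",sa,sb,mm.sum(),"a",np.percentile(a[mm],[5,50,95]).round(4),"b",np.percentile(b[mm],[5,50,95]).round(4),"z",d[mm][:,2].max().round(4))
E
```

```text
scene tube end a [-0.0452  0.0598  0.0607] b [-0.0184  0.0249] z [-0.0176  0.0226] 169
scene base [ 0.4475 -0.4151] [0.1412 0.0617] 74.4
scene cheek 1 1 4 a [0.0376 0.0416 0.044 ] b [0.0276 0.0309 0.0336] z 0.0013
scene cheek 1 -1 4 a [0.037  0.0388 0.0427] b [-0.0272 -0.0243 -0.0212] z 0.0008
scene cheek -1 1 3 a [-0.038  -0.0339 -0.033 ] b [0.027  0.0298 0.0299] z -0.0
scene cheek -1 -1 6 a [-0.0397 -0.0356 -0.0349] b [-0.0277 -0.0264 -0.0222] z 0.0005
wrist tube end a [-0.0317  0.0526  0.0554] b [-0.0185  0.0217] z [0.0098 0.0241] 4098
top tube end a [-0.041   0.0558  0.0565] b [-0.02    0.0222] z [-0.0108  0.026 ] 214
top base [ 0.4469 -0.4134] [0.1273 0.0602] 74.9
top cheek 1 1 12 a [0.0338 0.0385 0.0413] b [0.023  0.0264 0.0308] z 0.001
top cheek 1 -1 12 a [0.033  0.0363 0.0425] b [-0.0303 -0.0268 -0.0218] z 0.006
top cheek -1 1 12 a [-0.0418 -0.0372 -0.0348] b [0.0222 0.0253 0.029 ] z 0.0033
top cheek -1 -1 9 a [-0.0421 -0.0385 -0.0345] b [-0.0309 -0.0279 -0.0232] z 0.0052
```

Camera-relative offsets agree within about 1–2 mm: across -0.5 to -1.8 mm, along about 0. Computing the descent.

```bash
python3 - <<'E'
from scan import *
nrm=np.array([c[1],-c[0],0]);t0=cm-nrm*.0008
for h in(.06,.025,.008,.001):print(h,row(t0+[0,0,h]-Rpl.apply(mt),Rpl))
E
```

```text
0.06 -0.86 -0.03 0.86 -0.01 0.02 0.02
0.025 -1.36 -0.03 1.36 -0.01 0.02 0.02
0.008 -1.60 -0.03 1.60 -0.01 0.02 0.02
0.001 -1.69 -0.03 1.70 -0.01 0.02 0.02
```

arm_command --rows "30 -0.4 -0.03 0.4 0 0 0;30 -0.86 -0.03 0.86 0 0 0;30 -1.1 -0.03 1.1 0 0 0;30 -1.25 -0.03 1.25 0 0 0;30 -1.36 -0.03 1.36 0 0 0;30 -1.42 -0.03 1.42 0 0 0;30 -1.48 -0.03 1.48 0 0 0;30 -1.54 -0.03 1.54 0 0 0;30 -1.58 -0.03 1.58 0 0 0;30 -1.6 -0.03 1.6 0 0 0;30 -1.6 -0.03 1.6 0 0 0;30 -1.6 -0.03 1.6 0 0 0"

```text
t: 22.55
ee_pos: [0.4486, -0.404, 0.0466]
ee_rot: [-2.012, -1.552, -0.829]
contact_force: [0.5, 1.2, -6.3]
finger_gap: 0.0436
```

```bash
python3 - <<'E'
from scan import *
o=get_obs();R0=R.from_rotvec(o["ee_rot"]);mid=o["ee_pos"]+R0.apply(mt)
print(o["t"],mid.round(4),R0.apply(ut).round(3),o["contact_force"].round(2),o["ft_torque"].round(3),o["q"].round(2))
nrm=np.array([c[1],-c[0],0]);t0=cm-nrm*.0008
print("err along/across/z",((mid-t0)@c).round(4),((mid-t0)@nrm).round(4),(mid-t0)[2].round(4))
for h in(.003,0):print(h,row(t0+[0,0,h]-Rpl.apply(mt),Rpl))
im=capture("scene")["pixels"];cv2.imwrite("pics/s8.png",cv2.resize(im[130:210,190:300],None,fx=6,fy=6,interpolation=cv2.INTER_CUBIC))
E
```

```text
22.55 [ 0.4454 -0.4137  0.059 ] [-0.253 -0.967  0.002] [ 0.48  1.22 -6.28] [-1.7    0.48  -0.015] [ 1.36  1.03 -0.69  1.39 -0.07  1.31  0.59]
err along/across/z -0.0001 -0.0 0.008
0.003 -0.07 0.00 0.07 -0.00 0.02 0.02
0 -0.11 0.00 0.11 -0.00 0.02 0.02
```

View pics/s8.png

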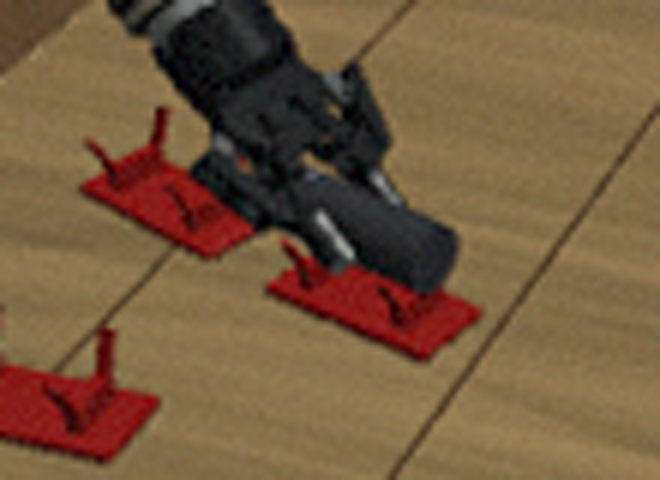

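The tube is between the cheeks of both saddles, about 8 mm above the floor with no contact yet. Lowering to touch.

arm_command --rows "30 -0.03 0 0.03 0 0 0;30 -0.06 0 0.06 0 0 0;30 -0.08 0 0.08 0 0 0;30 -0.1 0 0.1 0 0 0;30 -0.1 0 0.1 0 0 0"

```text
t: 23.1
ee_pos: [0.4485, -0.404, 0.0393]
ee_rot: [-2.012, -1.552, -0.829]
contact_force: [-0.1, 0.3, -6.0]
finger_gap: 0.0437
```

arm_command --rows "30 -0.014 0 0.014 0 0 0;30 -0.014 0 0.014 0 0 0;30 -0.014 0 0.014 0 0 0"

```text
t: 23.4
ee_pos: [0.4486, -0.404, 0.0388]
ee_rot: [-2.012, -1.552, -0.83]
contact_force: [-1.3, -0.6, -2.5]
finger_gap: 0.0436
```

arm_command --rows "30 -0.014 0 0.014 0 0 0;30 -0.014 0 0.014 0 0 0;30 -0.014 0 0.014 0 0 0"

```text
t: 23.7
ee_pos: [0.4486, -0.4041, 0.0385]
ee_rot: [-2.011, -1.552, -0.83]
contact_force: [-4.5, -2.4, 3.9]
finger_gap: 0.0439
```

The tube is resting: the force went from -6 to +4 N. Opening slowly and backing off along the tool axis.

arm_command --rows "45 0 0 0 0 0 0;47 0 0 0 0 0 0;49 0 0 0 0 0 0;52 0 0 0 0 0 0;56 0 0 0 0 0 0;62 0 0 0 0 0 0;70 0 0 0 0 0 0;78 0 0 0 0 0 0;85 0 0 0 0 0 0;85 0 0 0 0 0 0;85 0 0 0 0 0 0"

```text
t: 24.8
ee_pos: [0.4486, -0.4041, 0.0385]
ee_rot: [-2.011, -1.552, -0.83]
contact_force: [0.4, 0.4, -0.0]
finger_gap: 0.0848
```

arm_command --rows "85 0 0 -0.2 0 0 0;85 0 0 -0.6 0 0 0;85 0 0 -1.2 0 0 0;85 0 0 -2 0 0 0;85 0 0 -3 0 0 0;85 0 0 -3.6 0 0 0;85 0 0 -3.6 0 0 0;85 0 0 -3.6 0 0 0"

```text
t: 25.6
ee_pos: [0.4161, -0.5271, 0.1665]
ee_rot: [-2.012, -1.552, -0.831]
contact_force: [0.2, -0.2, 0.4]
finger_gap: 0.0851
```

```bash
python3 - <<'E'
from scan import *
o=get_obs();print(o["t"],o["ee_pos"].round(3),o["contact_force"].round(2))
nrm=np.array([c[1],-c[0],0])
for n in("top","scene"):
    cc=capture(n);W=world(cc);im=cc["pixels"].astype(int)
    if n=="top":
        cv2.imwrite("pics/f_top.png",cv2.resize(im[140:290,130:500].astype(np.uint8),None,fx=2,fy=2))
    else: cv2.imwrite("pics/f_sc.png",cv2.resize(im[120:280,180:480].astype(np.uint8),(740,395)))
    dark=(im.max(-1)<110)&(im.max(-1)-im.min(-1)<40)
    d=W[dark]-cm;a=d@c;b=d@nrm;m=(np.abs(a)<.08)&(np.abs(b)<.03)&(d[:,2]>-.02)&(d[:,2]<.03)
    print(n,"a",np.percentile(a[m],[1,99]).round(4),"b",np.percentile(b[m],[2,98]).round(4),"top z by end",[np.percentile(d[m&s_][:,2],97).round(4) for s_ in(a>.03,a<-.03)])
top("top",(.549,.15),.14,.215)
cv2.imwrite("pics/final.png",np.vstack([cv2.imread("pics/f_top.png")[:200*1],cv2.imread("pics/f_sc.png")]) if 0 else np.vstack([cv2.resize(cv2.imread("pics/f_top.png"),(480,195)),cv2.resize(cv2.imread("pics/f_sc.png"),(480,256))]))
E
```

```text
25.6 [ 0.416 -0.527  0.166] [ 0.24 -0.15  0.36]
top a [-0.0571  0.0545] b [-0.0206  0.0219] top z by end [np.float64(0.0267), np.float64(0.0268)]
scene a [-0.0565  0.0589] b [-0.0128  0.0252] top z by end [np.float64(0.0227), np.float64(0.0234)]
top 302 ((0.5520384311676025, 0.16936689615249634), 0.024225277826189995) [0.5495 0.1668 0.17  ]
```

View pics/final.png

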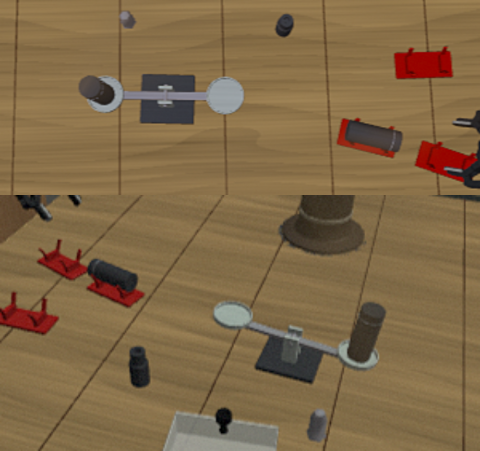

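The final views show the heavy tube level in the intended cradle, with its ends at about ±57 mm. The light tube is standing on the left pan, the socket and nut are where they were, and the gripper is clear.

```bash
python3 -c "
from plant import hand_in;print(hand_in())"
```

```text
the job is handed in; nothing more can be done
None
```

The job is done and handed in at about 26 s of the 72 s allowed; no verdict was reported.

**Weighing:** I stood one tube on the right pan and the other on the left, then let go. The right side stayed fully down, with cap tops at z = 0.171 m right and 0.194 m left. The lift force agreed: about 6.2 N for the right tube. The other tube's lift reading was noisier, 1.1–3.7 N.

**Laying down:** I took the right tube with a 45° grasp and turned it level. I lowered it into the leftmost red rail (y = -0.414 m, the others at -0.55 and -0.59) until the wrist force showed contact, then opened the fingers slowly.

**Last checks:**
- **Centring:** the top camera puts the tube's ends at -57 and +54.5 mm from the cradle's middle, and the scene camera at -56.5 and +59 mm. The two disagree by a few mm, about what I expect from the calibration, so it is centred to within 1–2 mm.
- **Level:** both ends are at the same height to within 1 mm.
- **Lighter tube:** it stands on the left pan, which sank to its stop once the heavy tube was lifted.
- **Bystanders:** the socket and lug nut look unmoved in the pictures; I did not measure them again.
- **Robot:** the gripper is clear and touching nothing.

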